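# Hang the washed measuring cylinder to dry and snap the basket shut

### The job

Take the washed measuring cylinder out of the white basket and hang it upside down on the free drying post, its rim resting all round on the blue collar; carry it down and do not let it drop. Then press the basket's yellow cover down until it clicks and stays fully shut. Leave everything else where it stands.

Things in the scene. Friction and masses are not known exactly. Their poses are not given: they have to be found in the camera images.
- cylinder: white plastic measuring cylinder: straight round tube, 50 mm outside diameter, 150 mm long, blue marks, blue closed end; bore 42 mm wide, 142 mm deep; 120 g. Origin: centre of the closed end's outer face; z runs along the tube to the open mouth. Starts lying level in the basket, axis 48 mm above the table, mouth towards the cover's hinge
- cylinder_rim (a point): centre of the cylinder's open mouth, 150 mm along its z axis from the closed end
- basket: fixed white wash basket, 200 mm (its x) by 160 mm (its y), walls 36 mm high, floor 8 mm up; origin: centre of its underside; x points along the lying cylinder to mouth and hinge (about to the robot's left). Two grey V saddles (10 mm wide, at x = -57 and +55 mm, tops 41 mm up) carry the cylinder, which is free to grip between them
- cover (a joint): yellow basket cover, 212 mm from hinge to free edge, 168 mm wide, hinged along the basket's +x end; rad, 0 fully shut, about 1.7 standing open. A spring opens it; over the last 0.06 rad a detent at the middle of the free edge must be overcome (6 to 9 N on the blue pad), then it stays shut
- cover_hinge (a point): middle of the cover's hinge line, 40 mm above the table; axes turn with the cover: -x runs along the cover to its free edge, y along the hinge, z is the normal of its outer (upper when shut) face, which lies 16 mm above the hinge line in z
- cover_press (a point): centre of the blue pad on the cover's outer face, 190 mm from the hinge line, 22 mm from the free edge; 56 mm above the table when shut; axes as for cover_hinge
- free_post: the drying post with nothing on it, fixed: white base disc 100 mm diameter and 14 mm high, blue collar 62 mm diameter with its top 26 mm up, above it a 34 mm diameter centring plug to 40 mm, a cone to 56 mm, then a 16 mm diameter rod with a round tip 133 mm up. Origin: centre of the base's underside, z up
- free_post_seat (a point): centre of the top of the free post's blue collar, on the axis 26 mm above the table, where the mouth's rim comes to rest
- free_post_tip (a point): top of the free post's rod, 133 mm above the table
- taken_post: a second, like drying post, with the small beaker already drying on it; fixed. Origin: centre of the base's underside
- small_beaker: green glass beaker, 60 mm diameter, 115 mm tall, upside down on the taken post (its top 141 mm above the table); origin at the centre of its closed end, which is uppermost
- amber_bottle: amber glass bottle with red cap, 64 mm diameter, 150 mm tall; origin at the centre of its underside; stays put
- yellow_jar: white jar with yellow lid, 80 mm diameter, 110 mm tall; origin at the centre of its underside; stays put
- red_jar: white jar with red lid, 52 mm diameter, 65 mm tall; origin at the centre of its underside; stays put
- blue_jar: white jar with blue lid, 60 mm diameter, 80 mm tall; origin at the centre of its underside; stays put
- mortar: white ceramic mortar bowl, 90 mm diameter, 55 mm tall; origin at the centre of its underside; stays put
- spatula: spatula 170 mm long lying flat on the table near the robot; origin near its middle; stays put
Things that resemble listed ones, but are neither listed nor needed, are in the scene too. Leave any pink or purple look-alike of the cylinder alone.

How it is judged (in metres and radians):
On the way, in this order (a step that is already met when the one before it is completed fails the run):
1. the cylinder hangs upside down on the free post, rim on the collar, let go (horizontal distance between cylinder_rim and free_post_seat below 0.007 m and z of cylinder_rim in the frame of free_post_seat between -0.004 and 0.004 m and angle between cylinder's own z axis and vertical above 3.05 rad and contact force between cylinder and the fingers below 0.1 N and linear speed of cylinder below 0.02 m/s), for 0.2 s.
2. the basket cover is pressed fully shut (value of joint cover below 0.02 rad), for 0.2 s.
At the end, for the whole second after the job is handed in: The cylinder is upside down and at rest on the free post, let go, its axis within 0.09 rad of vertical, its rim within 4 mm of the collar's height and 7 mm of its centre; and the basket cover is shut within 0.02 rad (all of step 1 and value of joint cover below 0.02 rad); the robot touches nothing.
It fails at once if the cylinder drops: out of the fingers and moving faster than 0.5 m/s (contact force between cylinder and the fingers below 0.05 N and linear speed of cylinder above 0.5 m/s).
It fails at once if another thing on the bench is shifted by more than 30 mm or knocked over (distance of any of small_beaker, amber_bottle, yellow_jar, red_jar, blue_jar, mortar, spatula from where it was at the start of the episode above 0.03 m).
It also fails if it takes over 72 s, if anything falls off the work surface, if the arm or the gripper's body presses on something with over 40 N, if the wrist force passes 120 N, or if a joint passes its speed limit or range.

### The arm

A 6-joint arm with a two-finger parallel gripper is mounted at the origin on the work surface. World frame = base frame: x ahead of the robot, y to its left, z up, the work surface at z = 0. Lengths are in mm, angles in rad, forces in N, time in s.
With the tool pointing down it reaches from about 350 to 875 mm from the base axis. Payload 4.2 kg.
Tool frame: the origin (TCP) lies on the mounting face of the last link; the fingertips stand 173 mm ahead of it and the grasp point (between the pads) lies 155 mm ahead of it; z points along the fingers, y is the line along which they close (so a half turn about z gives the same grasp; the last joint's range is limited). The gripper opens to 85 mm and grips with 20 to 120 N. Pads are 22 mm wide; open, the fingers measure 114 mm over their backs; the gripper's body (76 mm by 85 mm) begins 54 mm behind the grasp point. The pads swing forward as they close: fully open they stand 13 mm farther back than shut.
Start: joints at [-0.903, 0.385, 0.008, 0, -1.194, -0.259], TCP at [248.456, -573.472, 404.712] pointing down, gripper open.
Joint ranges: [-3.14, 3.14], [-1.21, 2.06], [-1.07, 1.41], [-3.16, 2.05], [-2.99, -0.16], [-3.1, 3.1]. Speed limits (rad/s): [2.79, 2.79, 3.14, 3.14, 3.14, 3.14].

### API

Orientations are given as a unit quaternion [x, y, z, w].
In Python, from bench import arm gives the robot as it stands. The module is installed in compiled form; this text tells all that it offers.
- The arm moves only by the tool move_arm, never from a script. Its arguments are lists of equal length, an entry for each row: "fingers": the finger opening in mm, from 0 to 85.4; "travel": the shift along the tool's x, y, z in mm, a list of three; "dr": the turn, a rotation vector about the tool's x, y, z in rad, a list of three. A call has 1 to 10 rows; each row is the pose to reach, as a shift and turn from the pose commanded when the call began, along the tool's axes at that moment; what a row does not reach only later rows make up. A row lasts 1/10 s, in which the tool goes at most 50 mm and 8.59 degrees, less where a joint would pass 70% of its speed; a pose out of reach is approached as far as the arm can. A call with a gripper value outside its range is refused whole. The fingers move at their own pace and stop on an object; the grip force is fixed at half the most. Time passes only in rows, so rows that repeat a pose let the fingers close. It gives the time, the measured TCP pose, the force, the opening and the grip force at its end, in the units of the state.
- arm.read_state(): the state, without advancing time (a new reading comes with each control period).
- arm.get_image(name): name is "scene" or "top" or "wrist"; returns the picture (400x640x3 uint8, red, green, blue); there is no depth.
- arm.camera_model(name): a dict with "intrinsics" (3x3 intrinsics, pixels), "pose" (4x4, takes a point from camera to world coordinates). Camera axes: x right, y up, looking along -z (the intrinsics and any distortion apply to the point x, -y, -z); pixel columns grow to the right and rows downward; lengths in mm; the calibration is good to about 2 mm. A picture is of the moment at which its call begins: read the wrist's pose just before it. camera_model takes no time and is no camera call; for the wrist camera it gives the pose at the moment of the call.
- arm.job_done(): hands the job in; it is judged then, once.
The state is a dict: "clock": time; "joints": joint angles; "joint_vel": joint speeds; "joint_efforts": joint torques, N m; "position": TCP position; "ee_rot": TCP orientation; "contact_force": force on the tool from outside, world axes, zero at the start; "wrist_torque": the same for the moment, N m; "gripper_width": finger opening in mm; "grasp_force": force on a finger pad.
Only numpy, scipy, OpenCV 4.12 (cv2) and the standard library are available. Lean on these libraries where they do the work, as an engineer would, in place of code of your own. Each camera call takes 0.05 s, during which the arm holds its last target. There are 200 camera calls.

## Working session

There is one attempt and no reset: what is moved stays moved. The work goes in short steps, Python scripts to look and compute and a tool call to move; the robot and the scene stay as the last step left them, time stands still between calls to the robot, and variables do not carry over. Pictures are saved under pics/ and viewed, at most 10 in all, crops included, and the job is handed in when it is done.

Besides the shell and the picture viewer there is one more tool, called after ">>>" by a JSON object that holds its "method" and its "body". move_arm: Moves the arm, as the interface text tells. Its arguments: {"type":"object","properties":{"fingers":{"type":"array","items":{"type":"number"}},"travel":{"type":"array","items":{"type":"array","items":{"type":"number"}}},"dr":{"type":"array","items":{"type":"array","items":{"type":"number"}}}},"required":["fingers","travel","dr"]}

```bash
mkdir -p pics; cat > h.py <<'E'
import numpy as np, cv2
from scipy.spatial.transform import Rotation as R
from bench import arm
def snap(n,f):
    im=arm.get_image(n); cv2.imwrite('pics/'+f,cv2.cvtColor(im,cv2.COLOR_RGB2BGR)); return im
def ray(m,u,v):
    K=np.array(m['intrinsics']);P=np.array(m['pose'])
    d=np.linalg.inv(K)@[u,v,1]; d=P[:3,:3]@[d[0],-d[1],-d[2]]
    return P[:3,3],d/np.linalg.norm(d)
def plane(m,u,v,z):
    o,d=ray(m,u,v); return o+d*(z-o[2])/d[2]
def tri(rs):
    A=np.zeros((3,3));b=np.zeros(3)
    for o,d in rs:
        M=np.eye(3)-np.outer(d,d);A+=M;b+=M@o
    p=np.linalg.solve(A,b); return p,[np.linalg.norm((np.eye(3)-np.outer(d,d))@(p-o)) for o,d in rs]
def proj(m,p):
    K=np.array(m['intrinsics']);P=np.array(m['pose'])
    c=P[:3,:3].T@(np.array(p)-P[:3,3]); q=K@[c[0],-c[1],-c[2]]; return q[:2]/q[2]
E
python3 - <<'E'
from h import *
np.set_printoptions(precision=2,suppress=True)
for n in ['scene','top','wrist']:
    m=arm.camera_model(n); print(n,{k:np.array(v).tolist() if k not in('intrinsics','pose') else None for k,v in m.items()}); print(np.array(m['intrinsics']));print(np.array(m['pose'])); snap(n,n+'0.png')
print(arm.read_state())
E
```

```text
scene {'intrinsics': None, 'pose': None}
[[408.12   0.   318.91]
 [  0.   408.12 194.82]
 [  0.     0.     1.  ]]
[[   0.38   -0.71    0.6  1402.85]
 [   0.92    0.3    -0.23 -339.22]
 [  -0.02    0.64    0.77 1204.26]
 [   0.      0.      0.      1.  ]]
top {'intrinsics': None, 'pose': None}
[[429.04   0.   327.04]
 [  0.   429.04 204.99]
 [  0.     0.     1.  ]]
[[   0.01    1.     -0.08  395.77]
 [  -1.      0.01   -0.    -28.45]
 [  -0.      0.08    1.   1536.61]
 [   0.      0.      0.      1.  ]]
wrist {'intrinsics': None, 'pose': None}
[[301.43   0.   322.11]
 [  0.   301.43 204.63]
 [  0.     0.     1.  ]]
[[  -0.4    -0.88   -0.26  180.4 ]
 [   0.92   -0.38   -0.12 -601.94]
 [   0.     -0.29    0.96  371.5 ]
 [   0.      0.      0.      1.  ]]
{'clock': 0.15, 'joints': array([-0.9 ,  0.39,  0.01, -0.  , -1.19, -0.26]), 'joint_vel': array([ 0., -0.,  0.,  0.,  0.,  0.]), 'joint_efforts': array([ -0.  , -39.27,  18.86,   4.19,  -0.  ,  -0.  ]), 'position': array([ 248.4 , -573.35,  403.86]), 'ee_rot': array([-0.2 ,  0.98,  0.  , -0.  ]), 'contact_force': array([-0.97, -0.14,  0.15]), 'wrist_torque': array([-0.01,  0.02,  0.  ]), 'grasp_force': 0.0, 'gripper_width': 85.69715447438534}
```

View pics/scene0.png

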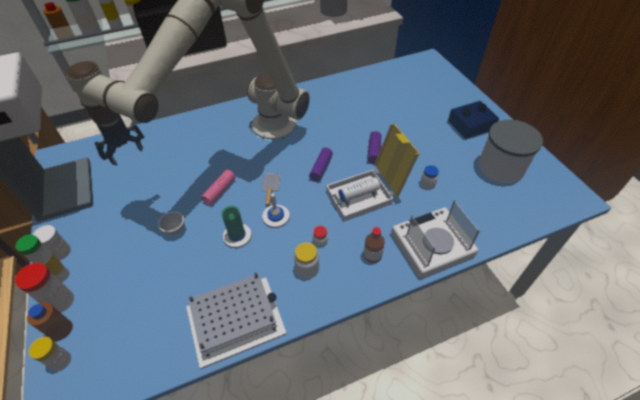

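View pics/top0.png

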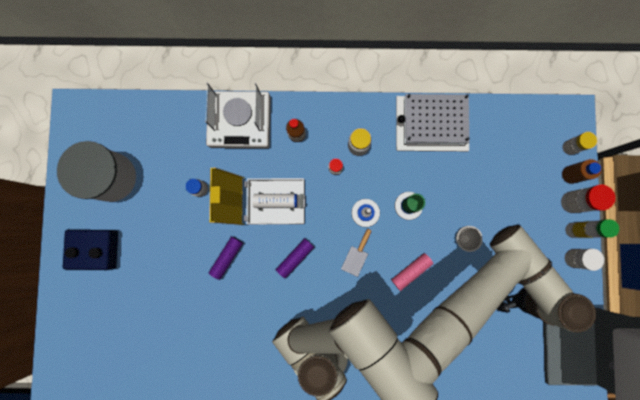

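The white tube with the blue end at top (273,200), scene (357,188) lies in the white basket, with its blue end at top (298,200) and its mouth towards the yellow cover at (228,195). The pink tube (412,272) and the purple tubes (226,258) and (295,258) are look-alikes. The free post is at top (366,212), scene (276,214). The taken post, with the green beaker on it, is at (408,205). I'll confirm this in one crop and measure roughly.

```bash
python3 - <<'E'
from h import *
np.set_printoptions(precision=1,suppress=True)
a=cv2.imread('pics/top0.png')[160:232,200:440];b=cv2.imread('pics/scene0.png')[120:250,210:450]
cv2.imwrite('pics/crop0.png',np.vstack([cv2.resize(a,(720,216),interpolation=3),cv2.resize(b,(672,364),interpolation=3)[:, :672].copy() if 0 else cv2.resize(b,(720,390),interpolation=3)[:380]]))
t=arm.camera_model('top');s=arm.camera_model('scene')
for n,u,v,z in [('cyl blue',298,200,48),('cyl mouth',252,200,48),('post base',366,212,14),('taken',410,206,14),('basket c',276,201,36)]:
    print(n,plane(t,u,v,z))
for n,u,v,z in [('cyl blue',343,194,48),('mouth',376,182,48),('post base',276,215,14)]: print('scene',n,plane(s,u,v,z))
print(tri([ray(t,298,200),ray(s,343,194)]))
E
```

```text
cyl blue [537.8  79.3  48. ]
cyl mouth [535.9 239.7  48. ]
post base [ 501.  -160.9   14. ]
taken [ 524.3 -317.3   14. ]
basket c [534.5 157.4  36. ]
scene cyl blue [536.9  94.7  48. ]
scene mouth [532.2 233.7  48. ]
scene post base [ 506. -159.   14.]
(array([539.7,  85.5,  54.2]), [np.float64(7.048916644072019), np.float64(7.048916644072036)])
```

View pics/crop0.png

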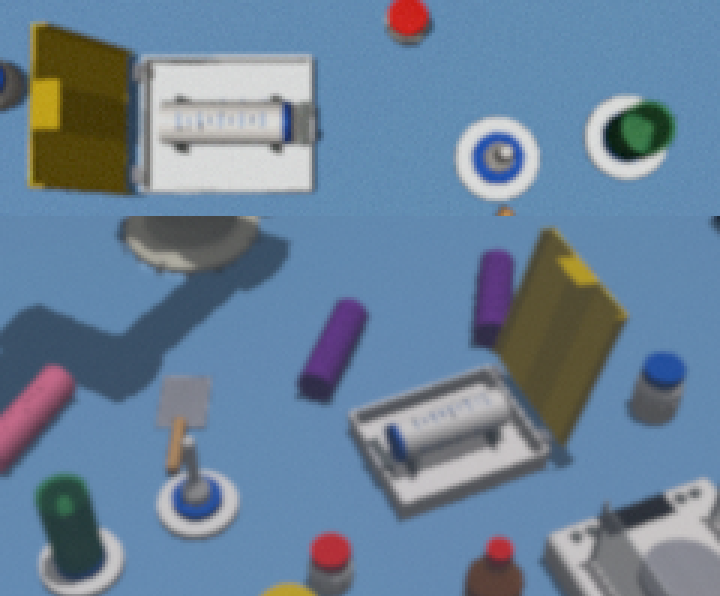

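The crop confirms it: the white tube with blue graduations and a blue right-hand end lies in the basket on two saddles, below the open yellow cover, and the bare post stands left of the green beaker. Next I'll move the wrist camera over the area.

```bash
cat >> h.py <<'E'
def go(p=None,Rw=None):
    "travel and dr (tool axes) from measured pose to world pose p,Rw"
    s=arm.read_state(); R0=R.from_quat(s['ee_rot'])
    if p is not None: print('travel',R0.inv().apply(np.array(p)-s['position']).round(1).tolist())
    if Rw is not None: print('dr',(R0.inv()*R.from_matrix(Rw)).as_rotvec().round(4).tolist())
DOWN=np.array([[0,-1,0],[-1,0,0],[0,0,-1.]])  # tool x=-Y, y=-X, z=-Z
E
python3 -c "
from h import *
go([465,-130,404],DOWN)"
```

```text
travel [-374.9, 320.8, 0.4]
dr [0.0016, 0.0009, -1.1621]
```

>>> {"method": "move_arm", "body": {"fingers": [85,85,85,85,85,85,85,85,85,85], "travel": [[-37,32,0],[-75,64,0],[-112,96,0],[-150,128,0],[-187,160,0],[-225,192,0],[-262,224,0],[-300,256,0],[-337,288,0],[-375,320,0]], "dr": [[0,0,-0.116],[0,0,-0.232],[0,0,-0.349],[0,0,-0.465],[0,0,-0.581],[0,0,-0.697],[0,0,-0.813],[0,0,-0.93],[0,0,-1.046],[0,0,-1.162]]}}

```text
clock: 1.15
position: [465.6, -128.8, 404.8]
ee_rot: [0.709, -0.705, 0.0, -0.0]
contact_force: [1.2, -1.7, 0.3]
gripper_width: 84.9
grasp_force: 0.0
```

```bash
python3 - <<'E'
from h import *
import pickle
s=arm.read_state(); print(s['position'],s['joints'].round(3),R.from_quat(s['ee_rot']).as_matrix().round(3))
m=arm.camera_model('wrist');im=snap('wrist','wA.png');pickle.dump((m,im),open('A.pkl','wb'))
print(arm.read_state()['joint_vel'].round(3))
go([500,-40,404],DOWN)
E
```

```text
[ 465.57518764 -128.78721585  404.81466707] [ 0.067  0.141 -0.328 -0.    -1.101 -0.062] [[ 0.005 -1.     0.   ]
 [-1.    -0.005  0.   ]
 [-0.    -0.    -1.   ]]
[-0.095  0.    -0.008  0.019 -0.016 -0.031]
travel [-84.0, -32.6, 1.0]
dr [-0.0031, 0.001, 0.0141]
```

>>> {"method": "move_arm", "body": {"fingers": [85,85,85], "travel": [[-42,-16,0],[-84,-33,0],[-84,-33,0]], "dr": [[0,0,0.005],[0,0,0.01],[0,0,0.01]]}}

```text
clock: 1.5
position: [499.9, -43.2, 404.4]
ee_rot: [-0.705, 0.709, -0.0, 0.0]
contact_force: [-0.3, 0.4, 0.5]
gripper_width: 85.2
grasp_force: 0.0
```

```bash
python3 - <<'E'
from h import *
import pickle
m=arm.camera_model('wrist');im=snap('wrist','wB.png');pickle.dump((m,im),open('B.pkl','wb'))
s=arm.read_state(); print(s['position'],R.from_quat(s['ee_rot']).as_matrix().round(3))
go([535,130,404],DOWN)
E
```

```text
[499.02664772 -44.72986724 404.2887293 ] [[-0.006 -1.    -0.001]
 [-1.     0.006  0.   ]
 [-0.     0.001 -1.   ]]
travel [-174.9, -34.9, 0.3]
dr [0.0007, 0.0, -0.0062]
```

View pics/wB.png

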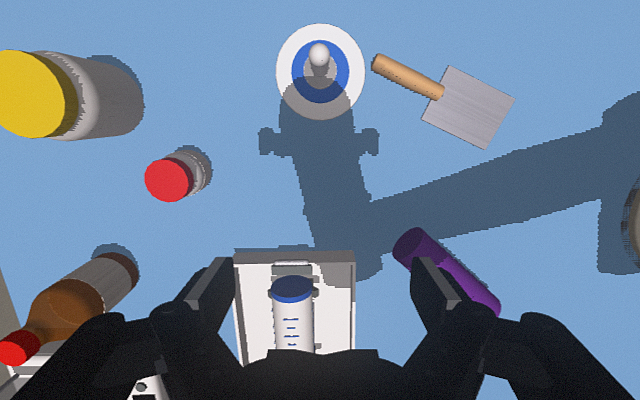

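The view shows the free post's base ring centred near (320,71) with the rod tip at (319,52), and the cylinder's blue end at (292,287), with the mouth hidden behind the hand. I'll go on over the basket.

>>> {"method": "move_arm", "body": {"fingers": [85,85,85,85,85,85], "travel": [[-44,-9,0],[-88,-18,0],[-132,-26,0],[-175,-35,0],[-175,-35,0],[-175,-35,0]], "dr": [[0,0,0],[0,0,0],[0,0,-0.003],[0,0,-0.006],[0,0,-0.006],[0,0,-0.006]]}}

```text
clock: 2.15
position: [535.0, 127.8, 404.1]
ee_rot: [-0.706, 0.708, 0.0, -0.001]
contact_force: [-0.2, 0.1, 0.7]
gripper_width: 84.8
grasp_force: 0.0
```

```bash
python3 - <<'E'
from h import *
import pickle
m=arm.camera_model('wrist');im=snap('wrist','wC.png');pickle.dump((m,im),open('C.pkl','wb'))
s=arm.read_state(); print(s['position'],s['joints'].round(3))
E
```

```text
[534.86748879 126.99672433 404.32619121] [ 0.528  0.258 -0.179 -0.    -1.136 -0.533]
```

View pics/wC.png

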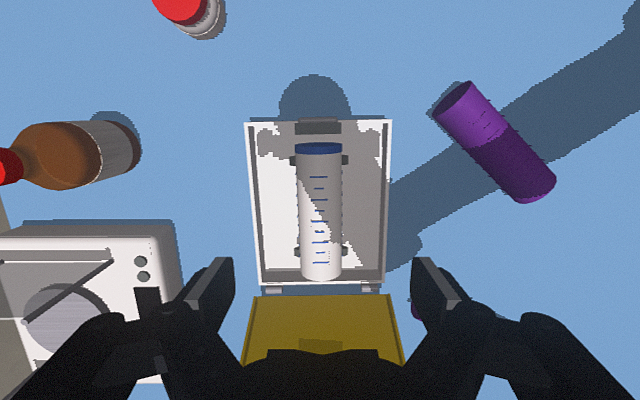

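The view shows the cylinder from its blue end at (317,148) to its mouth rim at (321,278), the saddles at about rows 160 and 252, and the hinge at row about 288. I'll measure from A, B and C.

```bash
python3 - <<'E'
from h import *
import pickle
np.set_printoptions(precision=1,suppress=True)
V={k:pickle.load(open(k+'.pkl','rb')) for k in 'ABC'}
def circ(P):
    A=np.c_[2*P[:,:2],np.ones(len(P))];x=np.linalg.lstsq(A,(P[:,:2]**2).sum(1),rcond=None)[0]
    return x[0],x[1],np.sqrt(x[2]+x[0]**2+x[1]**2)
S=[500,-160]
rs=[];rt=[]
for k in 'AB':
    m,im=V[k];hsv=cv2.cvtColor(im,cv2.COLOR_RGB2HSV)
    u,v=proj(m,[503,-160,14]);x0,y0=max(0,int(u)-70),max(0,int(v)-70)
    h=hsv[y0:y0+140,x0:x0+140]
    g=((h[...,1]<60)&(h[...,2]>40)).astype(np.uint8)
    cs,_=cv2.findContours(g,0,1); c=max(cs,key=cv2.contourArea); 
    c=cv2.convexHull(c)[:,0]+[x0,y0]; e=cv2.fitEllipse(c.astype(np.float32)); rs.append(ray(m,*e[0]))
    print(k,'base px',np.array(e[0]),e[1],'circle',circ(np.array([plane(m,a,b,14) for a,b in c+.0])))
    bl=((h[...,1]>170)&(h[...,0]>100)&(h[...,0]<125)).astype(np.uint8)
    cs,_=cv2.findContours(bl,0,1); c=max(cs,key=cv2.contourArea);c=cv2.convexHull(c)[:,0]+[x0,y0]
    e=cv2.fitEllipse(c.astype(np.float32));rt.append(ray(m,*e[0])); print('collar',e,'circ26',circ(np.array([plane(m,a,b,26) for a,b in c+.0])))
print('base tri',tri(rs));print('collar tri',tri(rt))
for k in 'BC':
    m,im=V[k];hsv=cv2.cvtColor(im,cv2.COLOR_RGB2HSV)
    roi=(slice(270,350),slice(262,325)) if k=='B' else (slice(135,285),slice(290,350))
    h=hsv[roi]; b=((h[...,1]>110)&(h[...,0]>100)&(h[...,0]<130)).astype(np.uint8)
    n,l,st,ce=cv2.connectedComponentsWithStats(b)
    for i in range(1,n):
        if st[i,4]>5: 
            p=ce[i]+[roi[1].start,roi[0].start];print(k,'blob',p,st[i],plane(m,*p,73))
m,im=V['C'];g=cv2.cvtColor(im,cv2.COLOR_RGB2HSV)
for r in (180,200,220,240,265): print(r,[tuple(x) for x in im[r,285:355:3].tolist()][:0], ''.join('%4d'%x for x in im[r,284:356:2].sum(1)//3))
E
```

```text
A base px [291.7 149.5] (82.80013275146484, 85.2185287475586) circle (np.float64(501.2416428627859), np.float64(-159.23139636387998), np.float64(49.266351946717805))
collar ((274.66900634765625, 134.1168212890625), (8.165157318115234, 9.56750774383545), 58.50971603393555) circ26 (np.float64(519.1652484334148), np.float64(-179.7240974868741), np.float64(4.969402040715761))
B base px [319.9  71.5] (89.99935150146484, 97.13619232177734) circle (np.float64(501.57154564938907), np.float64(-158.18709719257947), np.float64(49.20626195494564))
collar ((319.7767333984375, 70.82386779785156), (56.407833099365234, 60.950565338134766), 177.23715209960938) circ26 (np.float64(501.6531095079712), np.float64(-158.5522435624157), np.float64(29.84699196907284))
base tri (array([ 501.6, -160.8,   10.2]), [np.float64(0.02610505750303376), np.float64(0.026105057503000174)])
collar tri (array([ 511.9, -170.3,    3.1]), [np.float64(12.906497726674948), np.float64(12.906497726674974)])
B blob [290.8 277.6] [21  6 16  8 28] [535.5  59.3  73. ]
B blob [302.9 279.2] [38  7  7  6 12] [522.   61.4  73. ]
B blob 
[... 943 characters left out ...]
 130 133 135 136 137 137 136 135 138 132 131 130 127 124 119 112 143 136 138 139 136 137 138
200 []  233 233 235 235 233 235 234 131 171 188 202 211 219 191  77  86 101 100  97  99  98  91 138 132 127 126 128 119 109 132 140 136 138 141 135 142
220 []  233 233 235 235 234 235 239 153 159 181 197 208 218 194 138 144 149 135 143 109 119 121 126 135 131 129 125 119 112 137 138 135 136 137 135 139
240 []  235 234 233 234 233 234 221 132 152 176 191 205 216 222 227 237 239 241 241 244 143 147 137 123 129 131 126 116 113 122 136 130 127 135 132 136
265 []  233 231 233 233 234 234 236 234 184 171 185 201 212 220 226 231 231 234 234 234 230 231 226 220 215 206 194 177 140 229 233 231 232 231 233 236
```

Marks seen from B and C agree at z=73, so the axis is at 48 as stated. The axis passes through x≈537.7 at y=130, yaw about 0.016 rad. The mouth is at y≈230 and the closed end at ≈80. The post is at about (501.5,-159). Its base triangulates to z≈10 against 14, with radius 49 as expected. I'll grasp at y≈130, between the saddles.

```bash
cat >> h.py <<'E'
def frame(x,z):
    x,z=np.array(x,float),np.array(z,float);x/=np.linalg.norm(x);z/=np.linalg.norm(z);return np.c_[x,np.cross(z,x),z]
E
python3 - <<'E'
from h import *
s=arm.read_state(); print(s['position'],s['contact_force'])
go([537.7,130,203],frame([.016,-1,0],[0,0,-1]))
E
```

```text
[534.86748879 126.99672433 404.32619121] [-0.10949602  0.09218193 -0.38192109]
travel [-3.1, -3.1, 201.3]
dr [0.0012, -0.0006, -0.0207]
```

>>> {"method": "move_arm", "body": {"fingers": [85,85,85,85,85,85,85,85,85,85], "travel": [[-2,-2,15],[-3,-3,45],[-3,-3,75],[-3,-3,105],[-3,-3,132],[-3,-3,158],[-3,-3,180],[-3,-3,194],[-3,-3,201],[-3,-3,201]], "dr": [[0,0,-0.01],[0,0,-0.02],[0,0,-0.02],[0,0,-0.02],[0,0,-0.02],[0,0,-0.02],[0,0,-0.02],[0,0,-0.02],[0,0,-0.02],[0,0,-0.02]]}}

```text
clock: 3.2
position: [537.9, 129.5, 203.2]
ee_rot: [0.712, -0.702, -0.0, 0.001]
contact_force: [-0.3, -0.6, -0.4]
gripper_width: 84.9
grasp_force: 0.0
```

>>> {"method": "move_arm", "body": {"fingers": [85,85], "travel": [[0,0,0],[0,0,0]], "dr": [[0,0,0],[0,0,0]]}}

```text
clock: 3.4
position: [538.4, 130.7, 204.8]
ee_rot: [0.713, -0.702, 0.0, -0.001]
contact_force: [-0.9, -0.2, -0.1]
gripper_width: 85.2
grasp_force: 0.0
```

```bash
python3 - <<'E'
from h import *
s=arm.read_state(); print(s['position'],s['contact_force'],s['clock'])
go([537.7,130,203],frame([.016,-1,0],[0,0,-1]))
E
```

```text
[538.44771496 130.69584543 204.82123953] [-0.88342396 -0.15392269 -0.10907783] 3.4
travel [0.7, 0.8, 1.8]
dr [-0.0019, 0.0009, -0.0003]
```

>>> {"method": "move_arm", "body": {"fingers": [60,45,45,45,45,45,45,45], "travel": [[0,0,0],[0,0,0],[0,0,0],[0,0,0],[0,0,0],[0,0,0],[0,0,0],[0,0,0]], "dr": [[0,0,0],[0,0,0],[0,0,0],[0,0,0],[0,0,0],[0,0,0],[0,0,0],[0,0,0]]}}

```text
clock: 4.2
position: [538.2, 131.0, 204.6]
ee_rot: [0.713, -0.701, 0.0, -0.0]
contact_force: [-1.6, 0.2, 5.0]
gripper_width: 49.0
grasp_force: 61.2
```

>>> {"method": "move_arm", "body": {"fingers": [45,45,45,45,45,45,45,45,45,45], "travel": [[0,0,-8],[0,0,-20],[0,0,-40],[0,0,-65],[0,0,-95],[0,0,-125],[0,0,-155],[0,0,-180],[0,0,-195],[0,0,-200]], "dr": [[0,0,0],[0,0,0],[0,0,0],[0,0,0],[0,0,0],[0,0,0],[0,0,0],[0,0,0],[0,0,0],[0,0,0]]}}

```text
clock: 5.2
position: [538.0, 130.8, 406.5]
ee_rot: [0.713, -0.701, 0.001, -0.002]
contact_force: [0.6, -0.2, -1.6]
gripper_width: 49.1
grasp_force: 62.1
```

```bash
python3 - <<'E'
from h import *
import pickle
np.set_printoptions(precision=2,suppress=True)
s=arm.read_state(); print(s['position'],s['contact_force'],s['gripper_width'])
m=arm.camera_model('wrist');im=snap('wrist','wD.png');pickle.dump((m,im),open('D.pkl','wb'))
h=cv2.cvtColor(im,cv2.COLOR_RGB2HSV)
R0=R.from_quat(s['ee_rot']).as_matrix()
b=((h[...,1]>110)&(h[...,0]>100)&(h[...,0]<130)&(h[...,2]<200)).astype(np.uint8);b[:, :230]=0;b[:,420:]=0
n,l,st,ce=cv2.connectedComponentsWithStats(b)
for i in range(1,n):
    if st[i,4]>15: print(ce[i],st[i])
P=np.array(m['pose']);print('cam in tool',R0.T@(P[:3,3]-s['position']),'\n',R0.T@P[:3,:3])
E
```

```text
[538.03 130.78 406.47] [ 0.63 -0.18 -1.58] 49.05630570524432
[322.65 194.19] [ 263  171  120   47 4675]
[379.88 252.62] [379 248   3   9  16]
[322.  274.5] [299 273  47   4 188]
[322. 302.] [310 301  25   3  75]
[322. 328.] [300 327  45   3 135]
[322.14 352.14] [311 351  23   4  64]
cam in tool [73.25  0.08 32.24] 
 [[-0.    0.96  0.29]
 [ 1.    0.   -0.  ]
 [-0.    0.29 -0.96]]
```

View pics/wD.png

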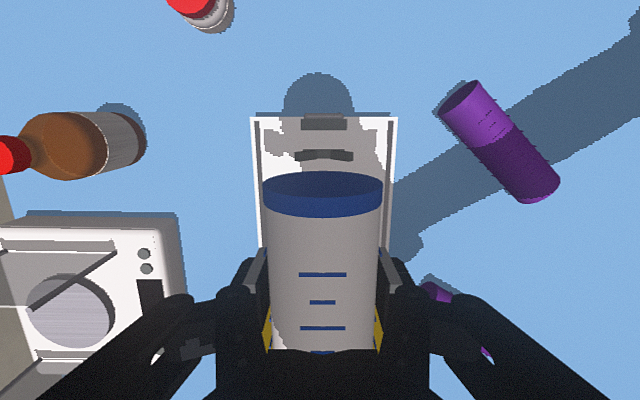

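The cylinder is centred between the pads, with its blue end at rows 171–218 and marks at (322, 274/302/328/352). I'll fit its tilt and position in the tool frame from the marks.

```bash
python3 - <<'E'
from h import *
from scipy.optimize import least_squares
import pickle
np.set_printoptions(precision=2,suppress=True)
m,im=pickle.load(open('D.pkl','rb'))
c=np.array([73.25,.1,32.2]);M=np.array([[0,.957,.29],[1,0,0],[0,.29,-.957]])
K=np.array(m['intrinsics'])
def pr(p):
    q=M.T@(np.array(p)-c);return K[1,1]*(-q[1])/(-q[2])+K[1,2]
obs=np.array([274.5,302,328,352.])
for sp in (11.8,12,12.2):
    f=lambda t:[pr([t[0]-sp*k*np.cos(t[2]),0,t[1]+sp*k*np.sin(t[2])])-o for k,o in enumerate(obs)]
    for fix in (0,1):
        r=least_squares((lambda t:f([t[0],t[1],0])) if fix else f,[0,130,0]); print(sp,fix,r.x,r.fun)
col=im[165:225,322].astype(int);print(col[::2].tolist())
for v in (171,197,218):
    d=M@np.array([0,-(v-K[1,2])/K[1,1],-1]);
    for z in (130,): print(v,(c+d*(z-c[2])/d[2])[[0,2]])
E
```

```text
11.8 0 [ 17.89 128.47   0.04] [-0.03  0.1  -0.1   0.04]
11.8 1 [ 15.84 131.95   0.  ] [ 0.08 -0.03 -0.21  0.16]
12 0 [ 16.95 130.1    0.04] [-0.03  0.1  -0.1   0.04]
12 1 [ 14.87 133.64   0.  ] [ 0.08 -0.03 -0.21  0.16]
12.2 0 [ 16.01 131.73   0.04] [-0.03  0.1  -0.1   0.04]
12.2 1 [ 13.89 135.33   0.  ] [ 0.08 -0.03 -0.21  0.16]
[[155, 149, 148], [156, 151, 147], [159, 150, 151], [49, 55, 87], [42, 54, 88], [42, 55, 87], [43, 55, 88], [39, 55, 86], [42, 56, 87], [42, 53, 84], [36, 48, 81], [39, 52, 89], [45, 55, 90], [38, 50, 84], [41, 55, 86], [42, 54, 84], [42, 57, 88], [46, 64, 119], [50, 69, 118], [42, 65, 114], [50, 71, 119], [43, 63, 115], [35, 59, 112], [42, 66, 116], [41, 63, 118], [43, 62, 112], [25, 51, 111], [152, 146, 145], [147, 143, 145], [147, 141, 140]]
171 [ 55.14 130.  ]
197 [ 46.3 130. ]
218 [ 38.81 130.  ]
```

The cylinder is straight in the hand, with its closed face at tool x≈+46 and its axis about 155 ahead, so the rim is at tool x≈-104. The hang pose is TCP z≈130 with the tool pointing along -y. I'll turn it while moving towards the post.

>>> {"method": "move_arm", "body": {"fingers": [45,45,45,45,45,45,45,45,45,45], "travel": [[7,2,6],[14,4,12],[20,6,17],[27,8,23],[34,10,29],[40,11,35],[47,13,41],[54,15,46],[60,17,52],[67,19,58]], "dr": [[0,0.08,0],[0,0.16,0],[0,0.24,0],[0,0.32,0],[0,0.4,0],[0,0.48,0],[0,0.56,0],[0,0.64,0],[0,0.72,0],[0,0.8,0]]}}

```text
clock: 6.25
position: [519.8, 63.3, 344.5]
ee_rot: [0.656, -0.645, 0.278, 0.275]
contact_force: [-0.1, -0.7, -0.3]
gripper_width: 48.9
grasp_force: 62.1
```

```bash
python3 - <<'E'
from h import *
s=arm.read_state(); print(s['position'],s['joints'].round(2),s['contact_force'],s['gripper_width'])
go([501.5,-4,290],frame([0,0,1],[0,-1,0]))
E
```

```text
[519.80224541  63.32225961 344.47020245] [ 0.51  0.33 -0.58  0.74 -1.23 -0.95] [-0.12909478 -0.65873612 -0.29594453] 48.88270274128088
travel [7.3, 19.3, 86.1]
dr [-0.015, 0.7675, 0.008]
```

>>> {"method": "move_arm", "body": {"fingers": [45,45,45,45,45,45,45,45,45,45], "travel": [[1,2,9],[1,4,17],[2,6,26],[3,8,34],[4,10,43],[4,12,52],[5,14,60],[6,15,69],[7,17,77],[7,19,86]], "dr": [[-0.001,0.077,0.001],[-0.003,0.154,0.002],[-0.004,0.23,0.002],[-0.006,0.307,0.003],[-0.007,0.384,0.004],[-0.009,0.46,0.005],[-0.01,0.537,0.006],[-0.012,0.614,0.006],[-0.013,0.69,0.007],[-0.015,0.767,0.008]]}}

```text
clock: 7.25
position: [502.0, -3.6, 289.9]
ee_rot: [-0.5, 0.5, -0.5, -0.5]
contact_force: [-0.3, 0.7, -1.3]
gripper_width: 48.9
grasp_force: 62.2
```

```bash
python3 - <<'E'
from h import *
import pickle
s=arm.read_state(); print(s['position'],s['joints'].round(2),s['contact_force'],s['gripper_width'])
go([501.5,-4,290],frame([0,0,1],[0,-1,0]))
for n in ('scene','top','wrist'):
    m=arm.camera_model(n); pickle.dump((m,snap(n,n+'E.png'),s),open('E_%s.pkl'%n,'wb'))
a=cv2.imread('pics/sceneE.png')[100:260,200:360];b=cv2.imread('pics/topE.png')[160:250,300:440];w=cv2.imread('pics/wristE.png')
cv2.imwrite('pics/cropE.png',np.vstack([np.hstack([cv2.resize(a,(320,320),interpolation=3),cv2.resize(b,(480,320),interpolation=3)]),cv2.resize(w,(448,280)) @np.eye(3) if 0 else np.hstack([cv2.resize(w,(448,280)),np.zeros((280,352,3),np.uint8)])]))
E
```

```text
[502.00625493  -3.60283382 289.89254962] [ 0.34  0.48 -0.84  1.25 -1.65 -1.33] [-0.2541583   0.68839825 -1.31837183] 48.85141210004142
travel [0.1, 0.5, 0.4]
dr [0.0, 0.0016, -0.0002]
```

View pics/cropE.png

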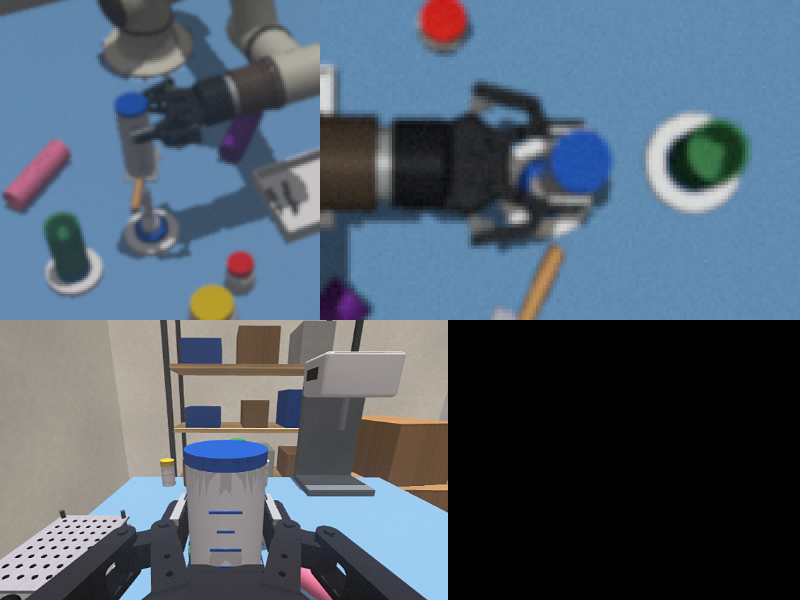

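The cylinder is vertical in the hand, mouth down above the bare post. In the scene crop its blue end is at (131,105) and the post is below at (150,230). I'll check the alignment using the scene and top cameras.

```bash
python3 - <<'E'
from h import *
np.set_printoptions(precision=1,suppress=True)
def el(f,box,fn):
    im=cv2.imread('pics/'+f);h=cv2.cvtColor(im,cv2.COLOR_BGR2HSV)
    x,y,w,hh=box;g=fn(h[y:y+hh,x:x+w]).astype(np.uint8)
    cs,_=cv2.findContours(g,0,1);c=cv2.convexHull(max(cs,key=cv2.contourArea))[:,0]+[x,y]
    return cv2.fitEllipse(c.astype(np.float32))
white=lambda h:(h[...,1]<70)&(h[...,2]>90)
blue=lambda h:(h[...,1]>150)&(h[...,0]>104)&(h[...,0]<125)
t=arm.camera_model('top');s=arm.camera_model('scene')
bt=el('top0.png',(345,192,42,42),white);bs=el('scene0.png',(258,200,36,28),white)
ct=el('topE.png',(375,185,40,40),blue);cs=el('sceneE.png',(250,140,34,24),blue)
for e in (bt,bs,ct,cs): print(e)
print('base',tri([ray(t,*bt[0]),ray(s,*bs[0])]),plane(t,*bt[0],14),plane(s,*bs[0],14))
print('cap',tri([ray(t,*ct[0]),ray(s,*cs[0])]),plane(t,*ct[0],336),plane(s,*cs[0],332))
st=arm.read_state();print(st['position'])
E
```

```text
((365.27593994140625, 212.44134521484375), (28.33911895751953, 28.826824188232422), 94.80217742919922)
((274.3790588378906, 213.4473876953125), (26.553455352783203, 30.435983657836914), 131.06588745117188)
((377.7789306640625, 205.1470184326172), (13.27099323272705, 17.63385772705078), 176.4772491455078)
((265.2376708984375, 151.5369415283203), (11.780416488647461, 16.8922119140625), 81.17454528808594)
base (array([ 498.7, -160.3,   15.5]), [np.float64(2.2269831726853067), np.float64(2.226983172685314)]) [ 499.4 -158.3   14. ] [ 496.9 -162.2   14. ]
cap (array([ 499.8, -163. ,  331.3]), [np.float64(3.477492662937845), np.float64(3.4774926629378444)]) [ 498.5 -165.8  336. ] [ 501.8 -159.9  332. ]
[502.1  -3.7 289.5]
```

>>> {"method": "move_arm", "body": {"fingers": [45,45,45,45,45,45,45,45,45,45], "travel": [[-8,0,0],[-18,0,0],[-30,0,0],[-44,0,0],[-58,0,0],[-72,0,0],[-86,0,0],[-99,0,0],[-109,0,0],[-115,0,0]], "dr": [[0,0,0],[0,0,0],[0,0,0],[0,0,0],[0,0,0],[0,0,0],[0,0,0],[0,0,0],[0,0,0],[0,0,0]]}}

```text
clock: 8.4
position: [502.5, -2.9, 174.7]
ee_rot: [-0.501, 0.501, -0.499, -0.499]
contact_force: [-0.0, 0.1, -2.0]
gripper_width: 49.0
grasp_force: 62.2
```

```bash
python3 - <<'E'
from h import *
s=arm.read_state(); print(s['position'],s['joints'].round(2),s['contact_force'],s['gripper_width'])
go([501.5,-4,150],frame([0,0,1],[0,-1,0]))
E
```

```text
[502.4612761   -2.87706619 174.66353031] [ 0.34  0.69 -0.87  1.23 -1.57 -1.56] [-0.02023243  0.12493349 -1.97703951] 49.0170997411834
travel [-24.7, 1.0, 1.2]
dr [0.0005, 0.0035, -0.0007]
```

>>> {"method": "move_arm", "body": {"fingers": [45,45,45,45,45,45,45], "travel": [[-6,0,0],[-12,0,0],[-18,0,0],[-24,0,0],[-29,0,0],[-33,0,0],[-33,0,0]], "dr": [[0,0,0],[0,0,0],[0,0,0],[0,0,0],[0,0,0],[0,0,0],[0,0,0]]}}

```text
clock: 9.1
position: [502.5, -2.7, 142.3]
ee_rot: [-0.501, 0.501, -0.499, -0.499]
contact_force: [0.6, -1.1, -0.2]
gripper_width: 48.5
grasp_force: 62.2
```

>>> {"method": "move_arm", "body": {"fingers": [45,45,45,45,45], "travel": [[-2,0,0],[-4,0,0],[-6,0,0],[-8,0,0],[-8,0,0]], "dr": [[0,0,0],[0,0,0],[0,0,0],[0,0,0],[0,0,0]]}}

```text
clock: 9.6
position: [502.5, -2.7, 134.6]
ee_rot: [-0.5, 0.501, -0.499, -0.499]
contact_force: [0.1, 0.5, -0.8]
gripper_width: 48.9
grasp_force: 62.2
```

>>> {"method": "move_arm", "body": {"fingers": [45,45,45,45], "travel": [[-1,0,0],[-2,0,0],[-3,0,0],[-3,0,0]], "dr": [[0,0,0],[0,0,0],[0,0,0],[0,0,0]]}}

```text
clock: 10.0
position: [502.5, -2.7, 131.7]
ee_rot: [-0.5, 0.501, -0.499, -0.499]
contact_force: [0.5, -0.1, -1.8]
gripper_width: 48.8
grasp_force: 62.2
```

>>> {"method": "move_arm", "body": {"fingers": [45,45,45], "travel": [[-1,0,0],[-2,0,0],[-2,0,0]], "dr": [[0,0,0],[0,0,0],[0,0,0]]}}

```text
clock: 10.3
position: [502.6, -2.6, 130.2]
ee_rot: [-0.5, 0.501, -0.5, -0.499]
contact_force: [-0.7, 0.8, 2.7]
gripper_width: 48.7
grasp_force: 62.3
```

>>> {"method": "move_arm", "body": {"fingers": [45,45], "travel": [[-1,0,0],[-1,0,0]], "dr": [[0,0,0],[0,0,0]]}}

```text
clock: 10.5
position: [502.6, -2.6, 129.9]
ee_rot: [0.499, -0.5, 0.501, 0.5]
contact_force: [-0.9, 1.6, 7.1]
gripper_width: 48.6
grasp_force: 62.4
```

The rim has landed at the expected height, with force rising to 7 N. I'll release.

>>> {"method": "move_arm", "body": {"fingers": [52,56,62,70,80,80,80], "travel": [[0,0,0],[0,0,0],[0,0,0],[0,0,0],[0,0,0],[0,0,0],[0,0,0]], "dr": [[0,0,0],[0,0,0],[0,0,0],[0,0,0],[0,0,0],[0,0,0],[0,0,0]]}}

```text
clock: 11.2
position: [502.5, -2.7, 128.8]
ee_rot: [-0.5, 0.502, -0.499, -0.499]
contact_force: [-0.1, -0.8, 0.6]
gripper_width: 80.0
grasp_force: 0.0
```

>>> {"method": "move_arm", "body": {"fingers": [82,82,82,82,82,82,82,82,82], "travel": [[0,0,-6],[0,0,-14],[0,0,-24],[0,0,-36],[0,0,-48],[0,0,-58],[10,0,-62],[30,0,-62],[50,0,-62]], "dr": [[0,0,0],[0,0,0],[0,0,0],[0,0,0],[0,0,0],[0,0,0],[0,0,0],[0,0,0],[0,0,0]]}}

```text
clock: 12.1
position: [502.3, 59.5, 179.9]
ee_rot: [-0.501, 0.501, -0.499, -0.499]
contact_force: [-0.3, -0.4, 0.3]
gripper_width: 82.1
grasp_force: 0.0
```

```bash
python3 - <<'E'
from h import *
import pickle
np.set_printoptions(precision=2,suppress=True)
s=arm.read_state(); print(s['position'],s['joints'].round(2),s['contact_force'],s['clock'])
for n in ('scene','top','wrist'): pickle.dump((arm.camera_model(n),snap(n,n+'F.png')),open('F_%s.pkl'%n,'wb'))
a=cv2.imread('pics/sceneF.png')[120:260,200:420];b=cv2.imread('pics/topF.png')[150:250,200:440];w=cv2.imread('pics/wristF.png')
cv2.imwrite('pics/cropF.png',np.vstack([np.hstack([cv2.resize(a,(440,280),interpolation=3),cv2.resize(w,(360,280))]),cv2.resize(b,(800,320),interpolation=3)]))
E
```

```text
[502.3   59.53 179.9 ] [ 0.49  0.7  -0.81  1.08 -1.6  -1.52] [-0.34 -0.45  0.25] 12.1
```

View pics/cropF.png

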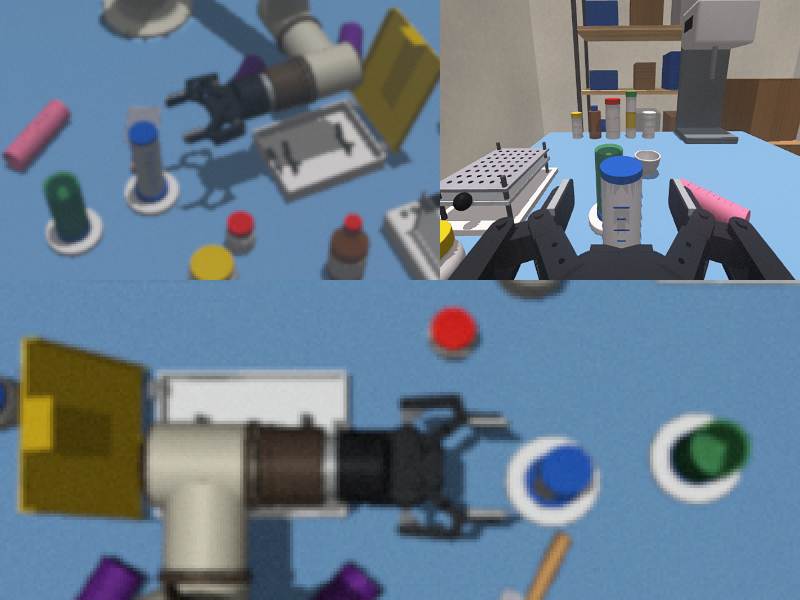

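The cylinder hangs straight on the free post, with its blue cap over the collar, and the hand is clear of it. The wrist is close to the standing cover, so next I'll raise, work out the cover geometry, and turn the tool back down.

>>> {"method": "move_arm", "body": {"fingers": [60,20,0,0,0,0], "travel": [[15,0,0],[35,0,0],[60,0,0],[85,0,0],[110,0,0],[120,0,0]], "dr": [[0,0,0],[0,0,0],[0,0,0],[0,0,0],[0,0,0],[0,0,0]]}}

```text
clock: 12.85
position: [502.1, 58.5, 301.2]
ee_rot: [-0.5, 0.502, -0.5, -0.498]
contact_force: [0.1, -0.4, -0.2]
gripper_width: -0.1
grasp_force: 0.0
```

```bash
python3 - <<'E'
from h import *
import pickle
np.set_printoptions(precision=1,suppress=True)
t=arm.camera_model('top');s=arm.camera_model('scene')
print('edge +x',tri([ray(t,210.7,167.3),ray(s,419,154)]))
print('edge -x',tri([ray(t,210.3,222),ray(s,395,124.7)]))
m,im=pickle.load(open('C.pkl','rb'))
for n,u,v,z in [('bk -x L',248,120,36),('bk -x R',392,120,36),('hinge L',268,288,40),('hinge R',376,288,40),('wall end L',262,284,36),('R',385,282,36)]: print(n,plane(m,u,v,z))
for n,u,v,z in [('base0',197,187,0)]: print('jar',plane(t,u,v,80))
go([536,170,470],DOWN)
E
```

```text
edge +x (array([617.2, 334.3, 233.4]), [np.float64(1.756675833445646), np.float64(1.7566758334455685)])
edge -x (array([450.4, 333.4, 230. ]), [np.float64(1.0961000890252681), np.float64(1.096100089025266)])
bk -x L [613.4  60.6  36. ]
bk -x R [458.8  61.3  36. ]
hinge L [602.7 263.5  40. ]
hinge R [467.2 264.4  40. ]
wall end L [610.8 260.2  36. ]
R [455.4 258.3  36. ]
jar [575.4 423.5  80. ]
travel [168.1, -34.5, -112.3]
dr [-0.0025, -1.5662, -0.004]
```

>>> {"method": "move_arm", "body": {"fingers": [0,0,0,0,0,0,0,0,0,0], "travel": [[20,-2,-5],[40,-5,-12],[60,-9,-22],[80,-12,-32],[97,-16,-44],[114,-20,-56],[130,-24,-70],[143,-28,-84],[156,-31,-98],[168,-34,-112]], "dr": [[0,-0.13,0],[0,-0.27,0],[0,-0.41,0],[-0.001,-0.55,-0.001],[-0.001,-0.69,-0.002],[-0.001,-0.83,-0.002],[-0.002,-0.97,-0.003],[-0.002,-1.11,-0.003],[-0.002,-1.25,-0.004],[-0.002,-1.39,-0.004]]}}

```text
clock: 13.85
position: [535.9, 170.8, 467.5]
ee_rot: [0.705, -0.704, 0.059, 0.062]
contact_force: [-0.1, -0.5, -0.4]
gripper_width: -0.3
grasp_force: 0.0
```

```bash
python3 - <<'E'
from h import *
s=arm.read_state(); print(s['position'],s['joints'].round(2),s['contact_force'])
go([534,375,470],DOWN)
E
```

```text
[535.90017528 170.78714396 467.46841273] [ 0.63  0.25 -0.08  0.14 -1.34 -0.66] [-0.09356323 -0.45739036 -0.36176767]
travel [-200.8, 1.7, -37.4]
dr [0.0037, -0.1716, 0.0016]
```

>>> {"method": "move_arm", "body": {"fingers": [0,0,0,0,0,0,0,0], "travel": [[-15,0,-3],[-45,0,-8],[-80,0,-15],[-115,1,-21],[-150,1,-28],[-180,1,-34],[-205,2,-38],[-205,2,-38]], "dr": [[0,-0.1,0],[0.002,-0.172,0.002],[0.004,-0.172,0.002],[0.004,-0.172,0.002],[0.004,-0.172,0.002],[0.004,-0.172,0.002],[0.004,-0.172,0.002],[0.004,-0.172,0.002]]}}

```text
clock: 14.65
position: [533.5, 381.3, 466.4]
ee_rot: [0.708, -0.706, 0.002, 0.003]
contact_force: [0.3, 0.1, -0.4]
gripper_width: 0.1
grasp_force: 0.0
```

```bash
python3 - <<'E'
from h import *
import pickle
s=arm.read_state(); print(s['position'],s['joints'].round(2),s['contact_force'])
print(R.from_quat(s['ee_rot']).as_matrix().round(3))
t=arm.camera_model('wrist');im=snap('wrist','wG.png')
go([534,380,386],DOWN)
for th,r in zip(np.linspace(1.9,0,20),np.linspace(180,199,20)): print(round(th,2),np.round([261-r*np.cos(th)+16*np.sin(th)+11,40+r*np.sin(th)+16*np.cos(th)+173]))
E
```

```text
[533.51473197 381.34983496 466.41993779] [ 0.87  0.41  0.2   0.   -1.36 -0.87] [ 0.31883181  0.12931339 -0.4277138 ]
[[ 0.002 -1.    -0.001]
 [-1.    -0.002 -0.007]
 [ 0.007  0.001 -1.   ]]
travel [-0.7, -0.4, 80.9]
dr [0.0009, -0.0072, 0.0008]
1.9 [345. 378.]
1.8 [329. 386.]
1.7 [311. 391.]
1.6 [293. 395.]
1.5 [275. 398.]
1.4 [256. 398.]
1.3 [238. 397.]
1.2 [219. 393.]
1.1 [201. 388.]
1.0 [183. 381.]
0.9 [166. 372.]
0.8 [150. 361.]
0.7 [135. 349.]
0.6 [122. 335.]
0.5 [109. 320.]
0.4 [ 99. 304.]
0.3 [ 89. 286.]
0.2 [ 82. 268.]
0.1 [ 77. 249.]
0.0 [ 73. 229.]
```

View pics/wG.png

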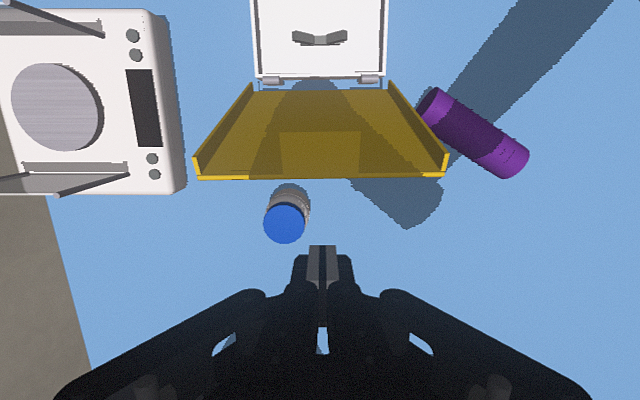

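The view shows the cover's free edge at about row 179 (y≈345), with the closed fingertips at (322,250) beyond it. The blue jar is at (285,220), well below the tips. I'll back off slightly, lower, then sweep the cover shut along the computed arc.

>>> {"method": "move_arm", "body": {"fingers": [0,0,0,0,0,0], "travel": [[-12,0,5],[-12,0,25],[-12,0,45],[-12,0,65],[-12,0,82],[-12,0,82]], "dr": [[0,-0.007,0],[0,-0.007,0],[0,-0.007,0],[0,-0.007,0],[0,-0.007,0],[0,-0.007,0]]}}

```text
clock: 15.3
position: [533.8, 389.2, 383.5]
ee_rot: [-0.706, 0.708, 0.0, -0.002]
contact_force: [-0.7, 0.0, 0.6]
gripper_width: -0.0
grasp_force: 0.0
```

```bash
python3 - <<'E'
from h import *
s=arm.read_state(); print(s['position'],s['contact_force'])
go([534,345,384],DOWN)
E
```

```text
[533.77563864 389.15559466 383.45064051] [-0.71810834  0.02332187  0.5821534 ]
travel [44.2, -0.3, -0.5]
dr [0.0033, -0.002, -0.0025]
```

>>> {"method": "move_arm", "body": {"fingers": [0,0,0,0,0,0,0,0,0,0], "travel": [[15,0,0],[30,0,0],[45,0,0],[60,0,-2],[78,0,-7],[96,0,-11],[114,0,-14],[133,0,-14],[151,0,-13],[151,0,-13]], "dr": [[0,0,0],[0,0,0],[0,0,0],[0,0,0],[0,0,0],[0,0,0],[0,0,0],[0,0,0],[0,0,0],[0,0,0]]}}

```text
clock: 16.3
position: [533.7, 236.4, 399.4]
ee_rot: [-0.706, 0.708, 0.0, 0.001]
contact_force: [-0.5, -0.0, 1.0]
gripper_width: -0.1
grasp_force: 0.0
```

```bash
python3 - <<'E'
from h import *
s=arm.read_state(); print(s['position'],s['contact_force'])
snap('scene','sH.png');a=cv2.imread('pics/sH.png')[80:230,290:470];snap('wrist','wH.png')
cv2.imwrite('pics/cropH.png',np.hstack([cv2.resize(a,(430,358)),cv2.resize(cv2.imread('pics/wH.png'),(370,358))]))
go([534,219,393],DOWN)
E
```

```text
[533.72686247 236.39067442 399.38914699] [-0.46983586 -0.00819724  1.00113497]
travel [19.3, -0.0, 6.4]
dr [-0.0016, 0.0015, -0.0021]
```

View pics/cropH.png

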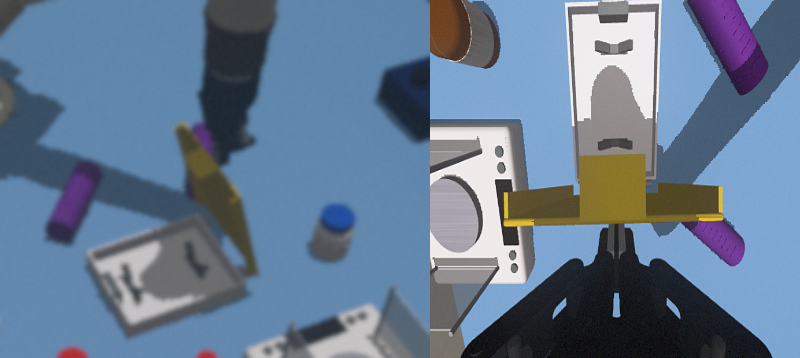

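The cover is swinging shut ahead of the fingertips: its free edge is at row ~220 in the wrist half and it is close to upright in the scene half. I'll continue along the arc.

>>> {"method": "move_arm", "body": {"fingers": [0,0,0,0,0,0,0,0,0,0], "travel": [[19,0,5],[37,0,10],[55,0,17],[72,0,26],[88,0,37],[103,0,49],[116,0,63],[129,0,78],[139,0,94],[149,0,112]], "dr": [[0,0,0],[0,0,0],[0,0,0],[0,0,0],[0,0,0],[0,0,0],[0,0,0],[0,0,0],[0,0,0],[0,0,0]]}}

```text
clock: 17.4
position: [533.8, 88.9, 286.3]
ee_rot: [-0.707, 0.708, -0.0, 0.001]
contact_force: [-0.1, 0.9, 0.9]
gripper_width: -0.6
grasp_force: 0.5
```

```bash
python3 - <<'E'
from h import *
s=arm.read_state(); print(s['position'],s['contact_force'])
go([534,71,240],DOWN)
E
```

```text
[533.80872565  88.85619522 286.30594175] [-0.11470147  0.94884092  0.93855857]
travel [17.9, -0.1, 46.3]
dr [-0.0022, 0.002, -0.0017]
```

>>> {"method": "move_arm", "body": {"fingers": [0,0,0,0,0], "travel": [[7,0,12],[12,0,24],[16,0,36],[17,0,45],[17,0,45]], "dr": [[0,0,0],[0,0,0],[0,0,0],[0,0,0],[0,0,0]]}}

```text
clock: 17.9
position: [533.8, 73.1, 241.0]
ee_rot: [-0.707, 0.708, 0.0, 0.0]
contact_force: [0.2, -0.6, 0.9]
gripper_width: -0.3
grasp_force: 0.5
```

>>> {"method": "move_arm", "body": {"fingers": [0,0,0,0,0,0], "travel": [[0,0,2],[0,0,4],[0,0,6],[0,0,8],[0,0,10],[0,0,10]], "dr": [[0,0,0],[0,0,0],[0,0,0],[0,0,0],[0,0,0],[0,0,0]]}}

```text
clock: 18.5
position: [534.1, 73.6, 232.0]
ee_rot: [-0.707, 0.707, 0.0, 0.002]
contact_force: [0.2, -1.1, 0.2]
gripper_width: 0.0
grasp_force: 0.5
```

>>> {"method": "move_arm", "body": {"fingers": [0,0,0,0], "travel": [[0,0,1],[0,0,2],[0,0,3],[0,0,3]], "dr": [[0,0,0],[0,0,0],[0,0,0],[0,0,0]]}}

```text
clock: 18.9
position: [534.2, 73.6, 229.5]
ee_rot: [-0.707, 0.707, -0.0, 0.002]
contact_force: [-0.7, -0.9, 3.7]
gripper_width: 0.0
grasp_force: 1.8
```

>>> {"method": "move_arm", "body": {"fingers": [0,0,0], "travel": [[0,0,1],[0,0,2],[0,0,2]], "dr": [[0,0,0],[0,0,0],[0,0,0]]}}

```text
clock: 19.2
position: [534.2, 73.6, 229.2]
ee_rot: [-0.707, 0.707, -0.0, 0.002]
contact_force: [-4.4, 0.1, 14.5]
gripper_width: 0.3
grasp_force: 7.2
```

>>> {"method": "move_arm", "body": {"fingers": [0,0,0,0], "travel": [[0,0,1],[0,0,1],[0,0,1],[0,0,1]], "dr": [[0,0,0],[0,0,0],[0,0,0],[0,0,0]]}}

```text
clock: 19.6
position: [534.2, 73.6, 229.0]
ee_rot: [0.707, -0.707, 0.001, -0.002]
contact_force: [-6.1, 0.9, 18.5]
gripper_width: -0.5
grasp_force: 9.7
```

>>> {"method": "move_arm", "body": {"fingers": [0,0,0,0,0,0,0,0], "travel": [[0,0,-3],[0,0,-8],[0,0,-20],[0,0,-50],[0,0,-85],[-30,0,-120],[-70,0,-150],[-70,0,-150]], "dr": [[0,0,0],[0,0,0],[0,0,0],[0,0,0],[0,0,0],[0,0,0],[0,0,0],[0,0,0]]}}

```text
clock: 20.4
position: [535.0, 146.5, 381.9]
ee_rot: [0.708, -0.706, 0.002, -0.007]
contact_force: [0.9, 0.5, 1.2]
gripper_width: -0.0
grasp_force: 0.0
```

```bash
python3 - <<'E'
from h import *
np.set_printoptions(precision=1,suppress=True)
s=arm.read_state(); print(s['position'],s['contact_force'],s['clock'])
m=arm.camera_model('wrist');im=snap('wrist','wJ.png');h=cv2.cvtColor(im,cv2.COLOR_RGB2HSV)
y=((h[...,0]>18)&(h[...,0]<32)&(h[...,1]>120)).astype(np.uint8)
c=max(cv2.findContours(y,0,1)[0],key=cv2.contourArea)
q=cv2.boxPoints(cv2.minAreaRect(c));x,yy,w,hh=cv2.boundingRect(c);print(q.tolist())
for r in (yy+3,yy+hh//2): 
    cc=np.where(y[r,x:x+w])[0]+x; print(r,cc.min(),cc.max(),plane(m,cc.min(),r,56)-plane(m,cc.max(),r,56))
for p in q: print(plane(m,*p,56))
blue=((h[...,0]>100)&(h[...,0]<128)&(h[...,1]>150)).astype(np.uint8)*cv2.boxPoints(cv2.minAreaRect(c)).size
b=np.zeros_like(y);b[yy:yy+hh,x:x+w]=blue[yy:yy+hh,x:x+w]>0
M=cv2.moments(b);
if M['m00']: print('pad',M['m00'],plane(m,M['m10']/M['m00'],M['m01']/M['m00'],56))
# cylinder cap with the fixed cameras
t=arm.camera_model('top');sc=arm.camera_model('scene');C=[]
for n,cam in(('top',t),('scene',sc)):
    im=snap(n,n+'J.png');h=cv2.cvtColor(im,cv2.COLOR_RGB2HSV);u,v=proj(cam,[501.5,-159,176]).astype(int)
    g=((h[...,1]>150)&(h[...,0]>104)&(h[...,0]<125)&(h[...,2]>110)).astype(np.uint8)[v-14:v+14,u-14:u+14]
    k=cv2.convexHull(max(cv2.findContours(g,0,1)[0],key=cv2.contourArea))[:,0]+[u-14,v-14];e=cv2.fitEllipse(k.astype(np.float32));print(n,e,(u,v));C.append(ray(cam,*e[0]))
    # cover now
    yb=((h[...,0]>18)&(h[...,0]<32)&(h[...,1]>110)).astype(np.uint8);k=[c for c in cv2.findContours(yb,0,1)[0] if cv2.contourArea(c)>400]
    for c in k: print('cover',cv2.boundingRect(c),[plane(cam,*p,54).round() for p in cv2.boxPoints(cv2.minAreaRect(c))])
print(tri(C))
E
```

```text
[535.  146.5 381.9] [0.9 0.5 1.2] 20.4
[[231.9579315185547, 88.69874572753906], [412.9941711425781, 87.26194763183594], [414.59344482421875, 288.7730712890625], [233.55722045898438, 290.2098388671875]]
91 232 413 [165.1   0.2   0. ]
189 241 406 [165.4   0.8   0. ]
[621.4  54.1  56. ]
[456.8  52.6  56. ]
[436.  261.6  56. ]
[638.  265.4  56. ]
pad 223.0 [541.   73.6  56. ]
top ((367.501953125, 210.82235717773438), (15.453336715698242, 20.729738235473633), 52.47474670410156) (np.int64(369), np.int64(208))
cover (245, 177, 61, 48) [array([616., 265.,  54.]), array([618.,  56.,  54.]), array([454.,  53.,  54.]), array([452., 261.,  54.])]
scene ((270.909912109375, 186.21420288085938), (10.460618019104004, 13.890888214111328), 83.42643737792969) (np.int64(270), np.int64(184))
cover (29, 336, 26, 24) [array([ 696., -969.,   54.]), array([ 685., -907.,   54.]), array([ 751., -883.,   54.]), array([ 760., -944.,   54.])]
cover (325, 167, 69, 48) [array([459.,  54.,  54.]), array([445., 299.,  54.]), array([625., 258.,  54.]), array([632.,  31.,  54.])]
(array([ 494.1, -155.5,  160.3]), [np.float64(2.645910699499604), np.float64(2.64591069949963)])
```

The cover stays shut: its width reads the same at the free edge and at mid-length, so it is flat at 56 mm. The cylinder is seated and the arm is clear. I'll hand in.

```bash
python3 -c "
from bench import arm
print(arm.job_done())"
```

```text
the job is handed in; nothing more can be done
None
```

The job is handed in, but no verdict came back. By my measurements the cylinder hangs upside down on the free post with its rim at collar height, and the yellow cover is pressed fully shut; nothing else looked disturbed, and the arm was clear at 20.4 s.

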